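Snug the adjustable wrench on the billet clamp's nut and tighten it

TASK

The adjustable wrench has been left slack round the loose nut of the billet clamp. With a fingertip, pressing gently, roll its worm until the jaw is closed snugly on the nut, with no play left but not forced, and only then swing the handle clockwise, seen from above, to tighten that nut by a twelfth of a turn (30 degrees). Leave the wrench lying on the nut, still snug, and the tools around it where they are.

Things in the scene. Friction and masses are not known exactly. Their poses are not given: they have to be found in the camera images.
- clamp: Billet clamp screwed to the bench: two dark steel plates with a stack of copper and brass sheets between, and two vertical M20 studs 100 mm apart along its y, at y = +50 and -50. Origin: centre of its underside. Upper plate 130 (x) by 170 (y) mm, its flat top 55 mm up; lower plate 130 by 230 mm, 16 mm thick.
- nut: The slack steel hexagon nut, 30 mm across flats, 16 mm high, stud end 2 mm above it, turning on a stud on the upper plate. Origin: centre of its underside, on the stud's vertical axis. It may be on either stud; the wrench is on this one. The nut on the other stud is tight already.
- nut_turn (a joint): Angle in rad by which the slack nut has been turned clockwise, seen from above; 0 at the start. About 0.6 N m of steady friction turns it, in either direction; there is no stop.
- wrench: Loose adjustable wrench, 240 mm, 0.4 kg, lying flat on the upper plate round the nut, up to 0.1 rad off square until snug. Origin: underside, on the nut's axis when snug. x: out of its mouth; z: up. Head 17 mm thick. Fixed jaw at -y, moving jaw at +y. Handle from the origin along (-0.940, 0.342) to 219 mm, 21 to 25 mm wide, 11 mm thick, its mid-height 8.5 mm up.
- jaw: The wrench's moving jaw, sliding along the wrench's y. Origin: middle of its gripping face, at the underside; in the wrench x = 0 and y = 15 mm when it meets the nut's flat (17.9 to 19.5 mm at the start; fixed jaw's face at y = -15 mm). Run in further it squeezes the nut, about 20 N for each 0.1 mm: 15 to 55 N is snug, over 75 N forced. It stays as the worm leaves it, against up to about 80 N.
- worm: Knurled steel worm (adjusting roller), 20 mm diameter, 22 mm long, in a window in the wrench's head, free to turn on its axis along the wrench's y. Origin: its centre, at (-36.5, 4, 10.1) mm in the wrench; its top stands 3 mm above the head. It turns as it is rolled, so take directions from wrench.
- worm_top (a point): Highest point of the worm's middle, where a fingertip rolls it. Drawing the top toward the mouth (wrench +x) runs the jaw in, 0.08 mm per mm of surface travel (0.8 mm per rad); toward the handle opens it. Running free it drags with 6 to 7 N; 8 to 10 N means snug: stop; 12 N is forcing it. The knurl bites (friction 2): press 6 to 12 N. Head and nut lie lower.
- handle_grip (a point): Point on the wrench handle's centre line, mid-height, 165 mm from the nut's axis, 63 mm above the bench; the handle is 21 mm wide and 11 mm thick here and clear of everything beneath but low tools.
- chasing_hammer: Chasing hammer, 178 mm, wooden handle; bystander to leave alone. Origin: centre of its underside.
- tweezers: Steel tweezers, 136 mm, lying flat; bystander to leave alone. Origin: centre of the underside.
- flat_pliers: Flat-nose pliers with dipped handles, 160 mm, lying flat; bystander to leave alone. Origin: centre of the underside.
- punch_3: Dark steel chasing punch, 112 mm long, 8 mm thick; bystander to leave alone. Origin: centre of the underside.
- turned_dolly: Turned hardwood dolly, 74 mm disc foot with a post, 96 mm tall; bystander to leave alone. Origin: centre of the underside.

How it is judged:
On the way, in this order (a step that is already met when the one before it is completed fails the run):
1. the jaw bears snugly on the nut with over 8 N; the nut has not been turned yet (contact force between jaw and nut above 8 N and y of jaw in the frame of wrench below 0.0154 m and value of joint nut_turn between -0.08 and 0.08 rad and horizontal distance between wrench and nut below 0.006 m), for 0.3 s.
2. the nut has been turned clockwise by a twelfth of a turn (value of joint nut_turn above 0.37 rad), for 0.1 s.
At the end, for the whole second after the job is handed in: The nut stands 21 to 39 degrees clockwise of its start; the wrench lies flat and still on the upper plate round the nut, within 6 mm of its axis, its jaw still closed to within 0.4 mm of the flats; the robot has let go (value of joint nut_turn between 0.37 and 0.68 rad and velocity of joint nut_turn below 0.05 rad/s and y of jaw in the frame of wrench below 0.0154 m and horizontal distance between wrench and nut below 0.006 m and angle between wrench's own z axis and vertical below 0.06 rad and linear speed of wrench below 0.02 m/s); the robot touches nothing.
It fails at once if the worm is pressed with over 45 N (contact force between the fingers and worm above 45 N).
It fails at once if the jaw is forced onto the nut with over 75 N before it is turned (contact force between jaw and nut above 75 N and value of joint nut_turn below 0.02 rad).
It fails at once if the nut is turned while the jaw is slack on it (y of jaw in the frame of wrench above 0.0165 m and value of joint nut_turn above 0.15 rad).
It fails at once if a tool lying round the clamp is pushed away by over 25 mm (distance of any of chasing_hammer, tweezers, flat_pliers, punch_3, turned_dolly from where it was at the start of the episode above 0.025 m).
It also fails if it takes over 72 s, if anything falls off the work surface, if the arm or the gripper's body presses on something with over 40 N, if the wrist force passes 120 N, or if a joint passes its speed limit or range.

ROBOT

A 6-joint arm with a two-finger parallel gripper is mounted at the origin on a cart in front of the work surface, level with it; the furniture and walls round the work are solid. World frame = base frame: x ahead of the robot, y to its left, z up, the work surface at z = 0. Lengths are in m, angles in rad, forces in N, time in s.
With the tool pointing down it reaches from about 0.3 to 0.75 m from the base axis. Payload 8.5 kg.
Tool frame: the origin (TCP) lies between the finger pads; the fingertips stand 22 mm ahead of it and the grasp point (between the pads) lies 3 mm ahead of it; z points along the fingers, y is the line along which they close (so a half turn about z gives the same grasp; the last joint's range is limited). The gripper opens to 85 mm and grips with 20 to 120 N. Pads are 22 mm wide; open, the fingers measure 114 mm over their backs; the gripper's body (76 mm by 85 mm) begins 54 mm behind the grasp point. The pads swing forward as they close: fully open they stand 13 mm farther back than shut.
Start: joints at [-1.524, 0.381, 1.297, -0, 1.464, -0.215], TCP at [0.142, -0.531, 0.253] pointing down, gripper open.
Joint ranges: [-3.11, 3.11], [-0.89, 2.33], [0.22, 2.48], [-1.42, 4.56], [0.17, 2.85], [-2.88, 2.88]. Speed limits (rad/s): [2.39, 2.39, 3.14, 3.14, 3.14, 3.14].

INTERFACE

Orientations are given as a unit quaternion [x, y, z, w].
In Python, from rig import status, grab_frame, calibration, ticket gives the robot as it stands.
- The arm moves only by the tool send_rows, never from a script. Its argument "series" is a list of rows, each an object of numbers: "tx", "ty", "tz": the shift along the world's x, y, z in m; "ax", "ay", "az": the turn, a rotation vector about the world's x, y, z in rad; "gripper": the opening in per cent of the stroke, from 0 (shut) to 100 (fully open). A call has 1 to 20 rows; each row is the pose to reach, as a shift and turn from the pose commanded when the call began; what a row does not reach only later rows make up. A row lasts 1/8 s, in which the tool goes at most 62.5 mm and 10.7 degrees, less where a joint would pass 70% of its speed; a pose out of reach is approached as far as the arm can. A call with a gripper value outside its range is refused whole. The fingers move at their own pace and stop on an object; "force" is the grip in N (left out, the last holds). Time passes only in rows, so rows that repeat a pose let the fingers close. It gives the time, the measured TCP pose, the force, the opening and the grip force at its end, in the units of the state.
- status.get_state(): the state, without advancing time (a new reading comes with each control period).
- grab_frame(name): name is "scene" or "top" or "wrist"; returns (picture, depth): 384x512x3 uint8, red, green, blue; 384x512 float32, m along the optical axis (not along the pixel's ray), 0 where there is no reading.
- calibration(name): a dict with "vfov" (degrees; the focal length in pixels is half the picture's height over the tangent of half this angle, whatever the lens; pixels are square), "cx", "cy" (the principal point, pixels), "cam_to_world" (4x4, takes a point from camera to world coordinates). Camera axes: x right, y down, z forward; pixel columns grow to the right and rows downward; lengths in m; the calibration is good to about 2 mm. The wrist camera is an equidistant fisheye: a pixel r from the principal point sees the ray r / f radians off the axis. A picture is of the moment at which its call begins: read the wrist's pose just before it. calibration takes no time and is no camera call; for the wrist camera it gives the pose at the moment of the call.
- ticket.finish_job(): hands the job in; it is judged then, once.
The state is a dict: "clock": time; "q": joint angles; "joint_vel": joint speeds; "joint_efforts": joint torques, N m; "ee_pos": TCP position; "ee_rot": TCP orientation; "wrist_force": force on the tool from outside, world axes, zero at the start; "moment": the same for the moment, N m; "width": finger opening in m; "grip_force": force on a finger pad.
Only numpy, scipy, OpenCV 4.12 (cv2) and the standard library are available. Lean on these libraries where they do the work, as an engineer would, in place of code of your own. Each camera call takes 0.05 s, during which the arm holds its last target. There are 200 camera calls.

## Working session

There is one attempt and no reset: what is moved stays moved. The work goes in short steps, Python scripts to look and compute and a tool call to move; the robot and the scene stay as the last step left them, time stands still between calls to the robot, and variables do not carry over. Pictures are saved under pics/ and viewed, at most 10 in all, crops included, and the job is handed in when it is done.

Besides the shell and the picture viewer there is one more tool, called after "Request:" in YAML: its name, and indented under it one key for each argument. send_rows: Moves the arm, as the interface text tells. Its arguments: {"type":"object","properties":{"series":{"type":"array","items":{"type":"object","properties":{"tx":{"type":"number"},"ty":{"type":"number"},"tz":{"type":"number"},"ax":{"type":"number"},"ay":{"type":"number"},"az":{"type":"number"},"gripper":{"type":"number"}}}},"force":{"type":"number"}},"required":["series"]}

```bash
mkdir -p pics; cat > h.py <<'E'
import numpy as np, cv2
from rig import status, grab_frame, calibration, ticket
def cast(name,u,v,z,c=None):
    c=c or calibration(name); f=192/np.tan(np.radians(c['vfov']/2)); M=np.array(c['cam_to_world'])
    d=np.array([u-c['cx'],v-c['cy']],float)
    if name=='wrist':
        r=np.hypot(*d); th=r/f; k=np.sin(th)/max(r,1e-9); ray=np.array([d[0]*k,d[1]*k,np.cos(th)])
    else: ray=np.array([d[0]/f,d[1]/f,1])
    w=M[:3,:3]@ray; o=M[:3,3]; return o+w*(z-o[2])/w[2]
def save(name,fn,crop=None,s=1):
    p,d=grab_frame(name); q=p[...,::-1]
    if crop: x,y,w,h=crop; q=q[y:y+h,x:x+w]
    if s!=1: q=cv2.resize(q,None,fx=s,fy=s,interpolation=cv2.INTER_CUBIC)
    cv2.imwrite('pics/'+fn,q); return p,d
E
python3 - <<'E'
from h import *
p,d=save('top','t0.png',s=1.5); np.save('t0p',p); np.save('t0d',d)
print(calibration('top')); print(status.get_state())
E
```

```text
{'vfov': 43.33072075956758, 'cx': 258.0922165583447, 'cy': 191.00197731337306, 'cam_to_world': array([[ 0.01818524, -0.99741017,  0.0695863 ,  0.46856785],
       [-0.99982778, -0.01839873, -0.00242832, -0.05358261],
       [ 0.00370233, -0.06953016, -0.99757298,  1.16166898],
       [ 0.        ,  0.        ,  0.        ,  1.        ]])}
{'clock': 0.05, 'q': array([-1.52430652e+00,  3.81182977e-01,  1.29822006e+00,  2.38708969e-05,
        1.46359648e+00, -2.15308573e-01]), 'joint_vel': array([-0.00018926, -0.00202389,  0.00061137,  0.00044088,  0.00017436,
        0.00074592]), 'joint_efforts': array([ 5.05593780e-03, -4.49698234e+01, -2.31958133e+01, -1.69662462e-04,
        3.51627561e-03,  2.26926369e-05]), 'ee_pos': array([ 0.14233692, -0.53100748,  0.25273247]), 'ee_rot': array([ 9.91444850e-01,  1.30524385e-01,  7.11295754e-05, -6.99927260e-04]), 'wrist_force': array([0.00049339, 0.16119995, 0.28854571]), 'moment': array([-0.00100227,  0.00363811, -0.01221766]), 'grip_force': 0.0, 'width': 0.08533316692130849}
```

View pics/t0.png

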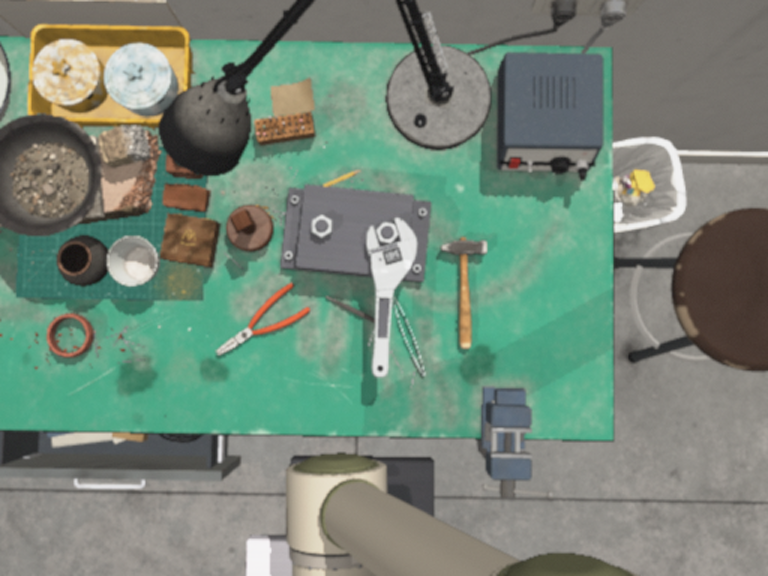

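The top view shows the wrench round the right-hand nut (≈(387,232) px at 1.5×). Its handle runs toward the robot, ending near (380,372), and the worm is at ≈(391,256). The punch, pliers and tweezers lie low near the handle.

```bash
python3 - <<'E'
from h import *
p=np.load('t0p.npy')
for n,u,v,z in [('nut',387,232,.072),('nut2',321,226,.072),('worm',391,256,.075),('hend',380,368,.069),('hmid',382,318,.069),('punch',350,308,.005),('punchend',328,299,.005),('tw',412,340,.005),('plier',308,311,.01),('plierend2',290,287,.01),('hammer',465,300,.02)]:
    print(n,cast('top',u/1.5,v/1.5,z).round(4))
cv2.imwrite('pics/t0c.png',cv2.resize(p[130:260,215:295,::-1],None,fx=4.6,fy=4.6,interpolation=cv2.INTER_CUBIC))
E
```

```text
nut [ 0.6273 -0.0545  0.072 ]
nut2 [0.6346 0.0456 0.072 ]
worm [ 0.5905 -0.0612  0.075 ]
hend [ 0.4221 -0.0478  0.069 ]
hmid [ 0.4971 -0.0494  0.069 ]
punch [0.5138 0.0022 0.005 ]
punchend [0.5275 0.0377 0.005 ]
tw [ 0.4647 -0.0975  0.005 ]
plier [0.5076 0.0686 0.01  ]
plierend2 [0.5453 0.0982 0.01  ]
hammer [ 0.5291 -0.1795  0.02  ]
```

View pics/t0c.png

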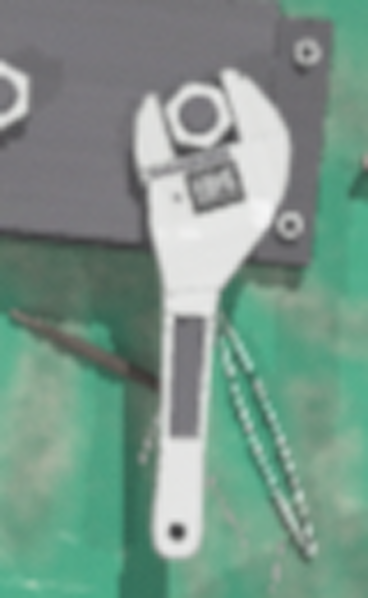

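Request:
send_rows:
  series:
    - {"tx": 0.06,"ty": 0.06,"gripper": 0}
    - {"tx": 0.11,"ty": 0.11,"gripper": 0}
    - {"tx": 0.15,"ty": 0.155,"gripper": 0}
    - {"tx": 0.19,"ty": 0.2,"gripper": 0}
    - {"tx": 0.23,"ty": 0.24,"gripper": 0}
    - {"tx": 0.27,"ty": 0.28,"gripper": 0}
    - {"tx": 0.31,"ty": 0.32,"gripper": 0}
    - {"tx": 0.35,"ty": 0.36,"gripper": 0}
    - {"tx": 0.38,"ty": 0.4,"gripper": 0}
    - {"tx": 0.42,"ty": 0.44,"gripper": 0,"tz": -0.02}
    - {"tx": 0.448,"ty": 0.47,"gripper": 0,"tz": -0.05,"az": 0.05}
    - {"tx": 0.448,"ty": 0.47,"gripper": 0,"tz": -0.07,"az": 0.05}
    - {"tx": 0.448,"ty": 0.47,"gripper": 0,"tz": -0.07,"az": 0.05}
    - {"tx": 0.448,"ty": 0.47,"gripper": 0,"tz": -0.07,"az": 0.05}

```text
invalid input at $.series[0]: expected keys tx, ty, tz, ax, ay, az, gripper
```

```bash
python3 - <<'E'
from h import *
s=status.get_state(); print(s['clock'],s['ee_pos'],s['ee_rot'],s['wrist_force'],s['width'])
c=calibration('wrist'); print(c)
p,d=save('wrist','w0.png',s=1.5); np.save('w0p',p); np.save('w0d',d); np.save('w0c',c)
E
```

```text
0.05 [ 0.14233692 -0.53100748  0.25273247] [ 9.91444850e-01  1.30524385e-01  7.11295754e-05 -6.99927260e-04] [0.00049339 0.16119995 0.28854571] 0.08533316692130849
{'vfov': 65.70646984690485, 'cx': 259.0818640175751, 'cy': 191.29774499623687, 'cam_to_world': array([[ 2.59357031e-01, -9.30285465e-01, -2.59427995e-01,
         2.07787678e-01],
       [-9.65781246e-01, -2.50024110e-01, -6.89530887e-02,
        -5.13674846e-01],
       [-7.17197510e-04,  2.68434161e-01, -9.63297766e-01,
         3.72506728e-01],
       [ 0.00000000e+00,  0.00000000e+00,  0.00000000e+00,
         1.00000000e+00]])}
```

View pics/w0.png

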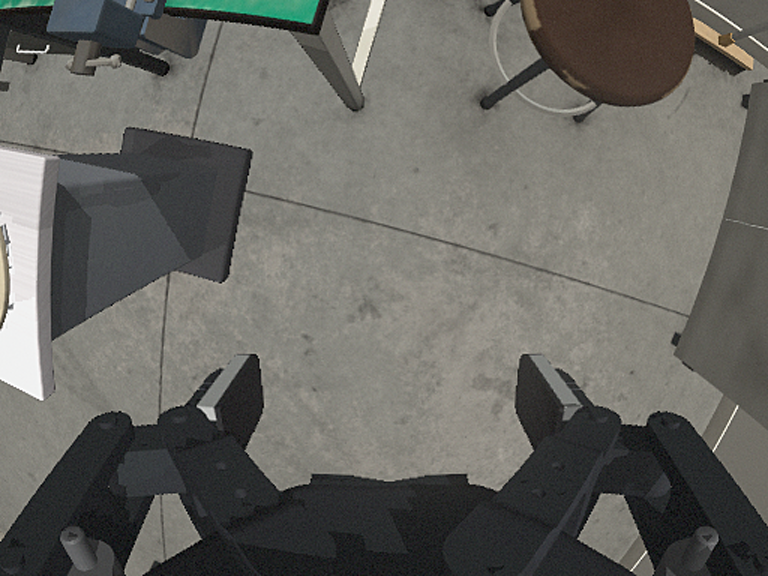

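The wrist view shows the open fingers with only floor beneath them; the move was refused because every key is required.

Request:
send_rows:
  series:
    - {"tx": 0.04,"ty": 0.04,"tz": 0.02,"ax": 0,"ay": 0,"az": 0,"gripper": 0}
    - {"tx": 0.09,"ty": 0.09,"tz": 0.05,"ax": 0,"ay": 0,"az": 0,"gripper": 0}
    - {"tx": 0.13,"ty": 0.14,"tz": 0.06,"ax": 0,"ay": 0,"az": 0,"gripper": 0}
    - {"tx": 0.17,"ty": 0.18,"tz": 0.06,"ax": 0,"ay": 0,"az": 0,"gripper": 0}
    - {"tx": 0.21,"ty": 0.22,"tz": 0.06,"ax": 0,"ay": 0,"az": 0,"gripper": 0}
    - {"tx": 0.25,"ty": 0.26,"tz": 0.06,"ax": 0,"ay": 0,"az": 0,"gripper": 0}
    - {"tx": 0.29,"ty": 0.3,"tz": 0.06,"ax": 0,"ay": 0,"az": 0,"gripper": 0}
    - {"tx": 0.33,"ty": 0.34,"tz": 0.04,"ax": 0,"ay": 0,"az": 0,"gripper": 0}
    - {"tx": 0.37,"ty": 0.38,"tz": 0.0,"ax": 0,"ay": 0,"az": 0,"gripper": 0}
    - {"tx": 0.41,"ty": 0.43,"tz": -0.03,"ax": 0,"ay": 0,"az": 0.05,"gripper": 0}
    - {"tx": 0.448,"ty": 0.47,"tz": -0.06,"ax": 0,"ay": 0,"az": 0.05,"gripper": 0}
    - {"tx": 0.448,"ty": 0.47,"tz": -0.07,"ax": 0,"ay": 0,"az": 0.05,"gripper": 0}
    - {"tx": 0.448,"ty": 0.47,"tz": -0.07,"ax": 0,"ay": 0,"az": 0.05,"gripper": 0}
    - {"tx": 0.448,"ty": 0.47,"tz": -0.07,"ax": 0,"ay": 0,"az": 0.05,"gripper": 0}

```text
clock: 1.85
ee_pos: [0.5901, -0.0624, 0.1844]
ee_rot: [0.988, 0.155, 0.001, 0.0]
wrist_force: [0.3, -0.7, -0.3]
width: 0.0001
grip_force: 0.0
```

```bash
python3 - <<'E'
from h import *
s=status.get_state(); print(s['clock'],s['ee_pos'],s['ee_rot'],s['wrist_force'],s['width'])
c=calibration('wrist'); print(c)
p,d=save('wrist','w1.png',s=1.5); np.save('w1p',p); np.save('w1d',d); np.save('w1c',c)
E
```

```text
1.85 [ 0.59010137 -0.06238212  0.18437227] [9.87965979e-01 1.54669867e-01 5.34633747e-04 4.12321754e-04] [ 0.25739062 -0.7480046  -0.31883855] 0.00010003485403312922
{'vfov': 65.70646984690485, 'cx': 259.0818640175751, 'cy': 191.29774499623687, 'cam_to_world': array([[ 0.30611039, -0.91732887, -0.25456664,  0.65446133],
       [-0.95199459, -0.29449822, -0.08352906, -0.04165431],
       [ 0.0016542 ,  0.26791518, -0.96344108,  0.30417056],
       [ 0.        ,  0.        ,  0.        ,  1.        ]])}
```

View pics/w1.png

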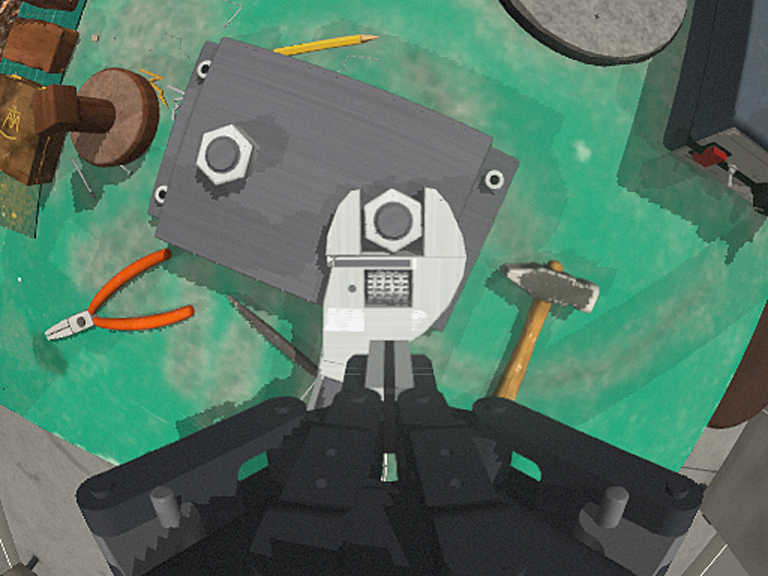

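The wrist view shows the worm window at px 365–411 × 268–306 (1.5×), centre ≈(388,287), and the nut at ≈(392,220). The jaw faces run vertically in the image, so the tool is already aligned with the wrench.

```bash
python3 - <<'E'
from h import *
c=np.load('w1c.npy',allow_pickle=True).item(); d=np.load('w1d.npy')
g=lambda u,v,z: cast('wrist',u/1.5,v/1.5,z,c)
n=g(392,220,.072); w=g(388,287,.075)
print(n,w)
fj=[g(424,y,.072) for y in (192,245)]; e=fj[0]-fj[1]; print('fixed jaw dir deg',np.degrees(np.arctan2(e[1],e[0])))
e=g(326,257,.072)-g(413,258,.072); print('slot y dir',np.degrees(np.arctan2(e[1],e[0])))
e=w-n; print(np.linalg.norm(e[:2])*1e3)
# depth check
M=c['cam_to_world'];f=192/np.tan(np.radians(c['vfov']/2))
for u,v in [(388,287),(392,220),(345,300),(440,300),(340,220)]:
    a,b=int(u/1.5),int(v/1.5); dx,dy=a-c['cx'],b-c['cy']; r=np.hypot(dx,dy); t=np.tan(r/f)/r
    z=np.median(d[b-1:b+2,a-1:a+2]); print((M@[dx*t*z,dy*t*z,z,1])[:3].round(4))
E
```

```text
[ 0.62821772 -0.05234977  0.072     ] [ 0.59377873 -0.06121585  0.075     ]
fixed jaw dir deg 18.58917334066575
slot y dir 107.02199849034484
35.56193922534358
[ 0.5936 -0.0607  0.0738]
[ 0.6287 -0.0519  0.0724]
[ 0.5786 -0.0413  0.0715]
[ 0.5944 -0.0907  0.0715]
[ 0.6202 -0.0256  0.0706]
```

Request:
send_rows:
  series:
    - {"tx": -0.005,"ty": -0.002,"tz": -0.04,"ax": 0,"ay": 0,"az": 0,"gripper": 0}
    - {"tx": -0.005,"ty": -0.002,"tz": -0.07,"ax": 0,"ay": 0,"az": 0,"gripper": 0}
    - {"tx": -0.005,"ty": -0.002,"tz": -0.08,"ax": 0,"ay": 0,"az": 0,"gripper": 0}
    - {"tx": -0.005,"ty": -0.002,"tz": -0.08,"ax": 0,"ay": 0,"az": 0,"gripper": 0}
    - {"tx": -0.005,"ty": -0.002,"tz": -0.08,"ax": 0,"ay": 0,"az": 0,"gripper": 0}

```text
clock: 2.52
ee_pos: [0.586, -0.0636, 0.1048]
ee_rot: [0.988, 0.155, 0.001, 0.001]
wrist_force: [-0.4, -0.3, -0.3]
width: 0.0001
grip_force: 0.0
```

Request:
send_rows:
  series:
    - {"tx": 0,"ty": 0,"tz": -0.001,"ax": 0,"ay": 0,"az": 0,"gripper": 0}
    - {"tx": 0,"ty": 0,"tz": -0.002,"ax": 0,"ay": 0,"az": 0,"gripper": 0}
    - {"tx": 0,"ty": 0,"tz": -0.003,"ax": 0,"ay": 0,"az": 0,"gripper": 0}
    - {"tx": 0,"ty": 0,"tz": -0.003,"ax": 0,"ay": 0,"az": 0,"gripper": 0}

```text
clock: 3.02
ee_pos: [0.5853, -0.0632, 0.1003]
ee_rot: [0.988, 0.155, -0.0, -0.0]
wrist_force: [-0.2, -0.8, 1.0]
width: -0.0003
grip_force: 0.0
```

Request:
send_rows:
  series:
    - {"tx": 0,"ty": 0,"tz": -0.001,"ax": 0,"ay": 0,"az": 0,"gripper": 0}
    - {"tx": 0,"ty": 0,"tz": -0.002,"ax": 0,"ay": 0,"az": 0,"gripper": 0}
    - {"tx": 0,"ty": 0,"tz": -0.002,"ax": 0,"ay": 0,"az": 0,"gripper": 0}
    - {"tx": 0,"ty": 0,"tz": -0.002,"ax": 0,"ay": 0,"az": 0,"gripper": 0}

```text
clock: 3.52
ee_pos: [0.5854, -0.0633, 0.0983]
ee_rot: [0.988, 0.155, 0.0, -0.0]
wrist_force: [0.5, 0.4, -0.1]
width: 0.0002
grip_force: 0.0
```

Request:
send_rows:
  series:
    - {"tx": 0,"ty": 0,"tz": -0.0005,"ax": 0,"ay": 0,"az": 0,"gripper": 0}
    - {"tx": 0,"ty": 0,"tz": -0.001,"ax": 0,"ay": 0,"az": 0,"gripper": 0}
    - {"tx": 0,"ty": 0,"tz": -0.001,"ax": 0,"ay": 0,"az": 0,"gripper": 0}

```text
clock: 3.9
ee_pos: [0.5853, -0.0632, 0.0973]
ee_rot: [0.988, 0.155, -0.0, -0.0]
wrist_force: [-0.7, -0.2, 0.5]
width: -0.0001
grip_force: 0.0
```

Request:
send_rows:
  series:
    - {"tx": 0,"ty": 0,"tz": -0.0005,"ax": 0,"ay": 0,"az": 0,"gripper": 0}
    - {"tx": 0,"ty": 0,"tz": -0.0005,"ax": 0,"ay": 0,"az": 0,"gripper": 0}

```text
clock: 4.15
ee_pos: [0.5854, -0.0633, 0.0971]
ee_rot: [0.988, 0.155, 0.0, 0.0]
wrist_force: [-2.0, 0.2, 2.7]
width: -0.0004
grip_force: 1.5
```

Request:
send_rows:
  series:
    - {"tx": 0,"ty": 0,"tz": -0.0005,"ax": 0,"ay": 0,"az": 0,"gripper": 0}
    - {"tx": 0,"ty": 0,"tz": -0.0005,"ax": 0,"ay": 0,"az": 0,"gripper": 0}

```text
clock: 4.4
ee_pos: [0.5854, -0.0633, 0.0969]
ee_rot: [0.988, 0.155, 0.0, 0.0]
wrist_force: [-2.2, 0.8, 6.9]
width: 0.0
grip_force: 3.4
```

Request:
send_rows:
  series:
    - {"tx": 0,"ty": 0,"tz": -0.0003,"ax": 0,"ay": 0,"az": 0,"gripper": 0}
    - {"tx": 0.0019,"ty": 0.0006,"tz": -0.0003,"ax": 0,"ay": 0,"az": 0,"gripper": 0}
    - {"tx": 0.0038,"ty": 0.0012,"tz": -0.0003,"ax": 0,"ay": 0,"az": 0,"gripper": 0}
    - {"tx": 0.0057,"ty": 0.0019,"tz": -0.0003,"ax": 0,"ay": 0,"az": 0,"gripper": 0}

```text
clock: 4.9
ee_pos: [0.5904, -0.0616, 0.0969]
ee_rot: [0.988, 0.155, -0.001, 0.0]
wrist_force: [-6.6, -1.2, 10.9]
width: -0.0002
grip_force: 5.5
```

Request:
send_rows:
  series:
    - {"tx": 0.0024,"ty": 0.0008,"tz": 0,"ax": 0,"ay": 0,"az": 0,"gripper": 0}
    - {"tx": 0.0048,"ty": 0.0016,"tz": 0,"ax": 0,"ay": 0,"az": 0,"gripper": 0}
    - {"tx": 0.0072,"ty": 0.0023,"tz": 0,"ax": 0,"ay": 0,"az": 0,"gripper": 0}
    - {"tx": 0.0095,"ty": 0.0031,"tz": 0,"ax": 0,"ay": 0,"az": 0,"gripper": 0}
    - {"tx": 0.0095,"ty": 0.0031,"tz": 0,"ax": 0,"ay": 0,"az": 0,"gripper": 0}

```text
clock: 5.52
ee_pos: [0.6001, -0.0585, 0.0968]
ee_rot: [0.988, 0.155, -0.0, 0.0]
wrist_force: [-5.3, -1.9, 9.1]
width: 0.0003
grip_force: 4.8
```

Request:
send_rows:
  series:
    - {"tx": 0.0019,"ty": 0.0006,"tz": 0,"ax": 0,"ay": 0,"az": 0,"gripper": 0}
    - {"tx": 0.0019,"ty": 0.0006,"tz": 0,"ax": 0,"ay": 0,"az": 0,"gripper": 0}
    - {"tx": 0.0019,"ty": 0.0006,"tz": 0.005,"ax": 0,"ay": 0,"az": 0,"gripper": 0}
    - {"tx": 0.0019,"ty": 0.0006,"tz": 0.005,"ax": 0,"ay": 0,"az": 0,"gripper": 0}
    - {"tx": -0.006,"ty": -0.002,"tz": 0.005,"ax": 0,"ay": 0,"az": 0,"gripper": 0}
    - {"tx": -0.0152,"ty": -0.005,"tz": 0.005,"ax": 0,"ay": 0,"az": 0,"gripper": 0}
    - {"tx": -0.0152,"ty": -0.005,"tz": 0.003,"ax": 0,"ay": 0,"az": 0,"gripper": 0}
    - {"tx": -0.0152,"ty": -0.005,"tz": 0.0012,"ax": 0,"ay": 0,"az": 0,"gripper": 0}
    - {"tx": -0.0152,"ty": -0.005,"tz": 0.0006,"ax": 0,"ay": 0,"az": 0,"gripper": 0}
    - {"tx": -0.0152,"ty": -0.005,"tz": 0.0003,"ax": 0,"ay": 0,"az": 0,"gripper": 0}
    - {"tx": -0.0152,"ty": -0.005,"tz": 0.0,"ax": 0,"ay": 0,"az": 0,"gripper": 0}
    - {"tx": -0.0152,"ty": -0.005,"tz": 0.0,"ax": 0,"ay": 0,"az": 0,"gripper": 0}

```text
clock: 7.02
ee_pos: [0.5855, -0.0634, 0.0969]
ee_rot: [0.988, 0.155, 0.0, 0.0]
wrist_force: [-4.6, -0.5, 8.4]
width: 0.0003
grip_force: 4.3
```

Request:
send_rows:
  series:
    - {"tx": 0.0019,"ty": 0.0006,"tz": 0,"ax": 0,"ay": 0,"az": 0,"gripper": 0}
    - {"tx": 0.0038,"ty": 0.0012,"tz": 0,"ax": 0,"ay": 0,"az": 0,"gripper": 0}
    - {"tx": 0.0057,"ty": 0.0019,"tz": 0,"ax": 0,"ay": 0,"az": 0,"gripper": 0}
    - {"tx": 0.0057,"ty": 0.0019,"tz": 0,"ax": 0,"ay": 0,"az": 0,"gripper": 0}

```text
clock: 7.52
ee_pos: [0.5908, -0.0616, 0.0969]
ee_rot: [0.988, 0.155, -0.0, 0.0]
wrist_force: [-5.8, -1.0, 9.6]
width: 0.0001
grip_force: 4.9
```

Request:
send_rows:
  series:
    - {"tx": 0.0024,"ty": 0.0008,"tz": 0,"ax": 0,"ay": 0,"az": 0,"gripper": 0}
    - {"tx": 0.0048,"ty": 0.0016,"tz": 0,"ax": 0,"ay": 0,"az": 0,"gripper": 0}
    - {"tx": 0.0057,"ty": 0.0019,"tz": 0,"ax": 0,"ay": 0,"az": 0,"gripper": 0}
    - {"tx": 0.0057,"ty": 0.0019,"tz": 0,"ax": 0,"ay": 0,"az": 0,"gripper": 0}

```text
clock: 8.02
ee_pos: [0.5964, -0.0598, 0.0969]
ee_rot: [0.988, 0.155, -0.0, 0.0]
wrist_force: [-6.8, -1.3, 10.0]
width: 0.0001
grip_force: 5.0
```

Request:
send_rows:
  series:
    - {"tx": 0.0024,"ty": 0.0008,"tz": 0,"ax": 0,"ay": 0,"az": 0,"gripper": 0}
    - {"tx": 0.0048,"ty": 0.0016,"tz": 0,"ax": 0,"ay": 0,"az": 0,"gripper": 0}
    - {"tx": 0.0057,"ty": 0.0019,"tz": 0,"ax": 0,"ay": 0,"az": 0,"gripper": 0}
    - {"tx": 0.0057,"ty": 0.0019,"tz": 0,"ax": 0,"ay": 0,"az": 0,"gripper": 0}

```text
clock: 8.52
ee_pos: [0.6022, -0.0577, 0.0966]
ee_rot: [0.988, 0.155, -0.0, 0.0]
wrist_force: [-4.7, -1.3, 7.9]
width: -0.0
grip_force: 3.4
```

Request:
send_rows:
  series:
    - {"tx": 0,"ty": 0,"tz": 0.005,"ax": 0,"ay": 0,"az": 0,"gripper": 0}
    - {"tx": 0,"ty": 0,"tz": 0.005,"ax": 0,"ay": 0,"az": 0,"gripper": 0}
    - {"tx": -0.008,"ty": -0.0025,"tz": 0.005,"ax": 0,"ay": 0,"az": 0,"gripper": 0}
    - {"tx": -0.0171,"ty": -0.0056,"tz": 0.005,"ax": 0,"ay": 0,"az": 0,"gripper": 0}
    - {"tx": -0.0171,"ty": -0.0056,"tz": 0.005,"ax": 0,"ay": 0,"az": 0,"gripper": 0}

```text
clock: 9.15
ee_pos: [0.5846, -0.0634, 0.101]
ee_rot: [0.988, 0.155, -0.0, -0.0]
wrist_force: [-0.2, -0.1, -0.3]
width: 0.0001
grip_force: 0.0
```

```bash
python3 - <<'E'
from h import *
save('wrist','w2.png',crop=(170,90,180,150),s=4)
E
```

```text
(no output)
```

View pics/w2.png

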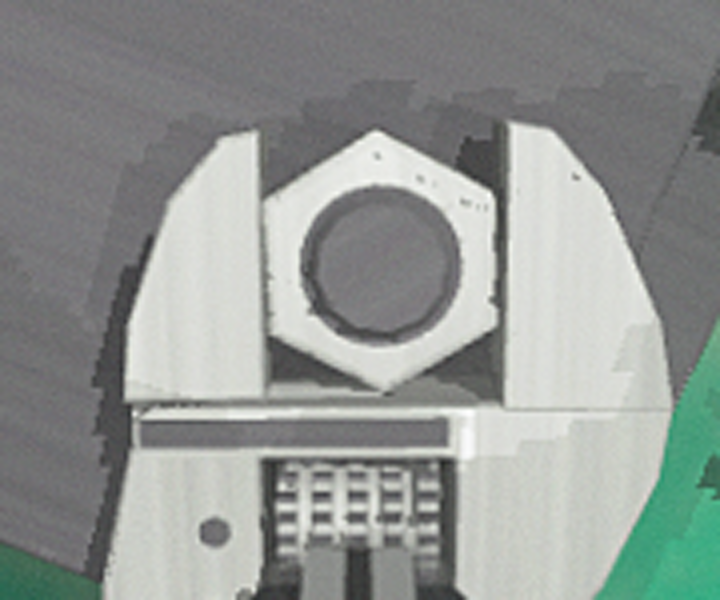

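The crop shows the jaw faces at x≈265 and ≈506, with the nut's flats at ≈268 and ≈497. About 1 mm of play remains, roughly 12 mm of rolling.

Request:
send_rows:
  series:
    - {"tx": 0,"ty": 0,"tz": -0.002,"ax": 0,"ay": 0,"az": 0,"gripper": 0}
    - {"tx": 0,"ty": 0,"tz": -0.0038,"ax": 0,"ay": 0,"az": 0,"gripper": 0}
    - {"tx": 0,"ty": 0,"tz": -0.0044,"ax": 0,"ay": 0,"az": 0,"gripper": 0}
    - {"tx": 0,"ty": 0,"tz": -0.005,"ax": 0,"ay": 0,"az": 0,"gripper": 0}
    - {"tx": 0,"ty": 0,"tz": -0.005,"ax": 0,"ay": 0,"az": 0,"gripper": 0}
    - {"tx": 0.0019,"ty": 0.0006,"tz": -0.005,"ax": 0,"ay": 0,"az": 0,"gripper": 0}
    - {"tx": 0.0038,"ty": 0.0012,"tz": -0.005,"ax": 0,"ay": 0,"az": 0,"gripper": 0}
    - {"tx": 0.0038,"ty": 0.0012,"tz": -0.005,"ax": 0,"ay": 0,"az": 0,"gripper": 0}

```text
clock: 10.2
ee_pos: [0.5887, -0.062, 0.0969]
ee_rot: [0.988, 0.155, -0.001, 0.0]
wrist_force: [-5.7, -0.6, 10.8]
width: 0.0002
grip_force: 5.2
```

Request:
send_rows:
  series:
    - {"tx": 0.001,"ty": 0.0003,"tz": 0,"ax": 0,"ay": 0,"az": 0,"gripper": 0}
    - {"tx": 0.0019,"ty": 0.0006,"tz": 0,"ax": 0,"ay": 0,"az": 0,"gripper": 0}
    - {"tx": 0.0019,"ty": 0.0006,"tz": 0,"ax": 0,"ay": 0,"az": 0,"gripper": 0}

```text
clock: 10.58
ee_pos: [0.5904, -0.0614, 0.0969]
ee_rot: [0.988, 0.155, -0.001, 0.0]
wrist_force: [-5.8, -0.5, 10.4]
width: 0.0001
grip_force: 5.3
```

Request:
send_rows:
  series:
    - {"tx": 0.001,"ty": 0.0003,"tz": 0,"ax": 0,"ay": 0,"az": 0,"gripper": 0}
    - {"tx": 0.0019,"ty": 0.0006,"tz": 0,"ax": 0,"ay": 0,"az": 0,"gripper": 0}
    - {"tx": 0.0019,"ty": 0.0006,"tz": 0,"ax": 0,"ay": 0,"az": 0,"gripper": 0}

```text
clock: 10.95
ee_pos: [0.5923, -0.0608, 0.0969]
ee_rot: [0.988, 0.155, -0.001, 0.0]
wrist_force: [-6.5, -0.7, 10.9]
width: 0.0
grip_force: 5.4
```

Request:
send_rows:
  series:
    - {"tx": 0.001,"ty": 0.0003,"tz": 0,"ax": 0,"ay": 0,"az": 0,"gripper": 0}
    - {"tx": 0.0019,"ty": 0.0006,"tz": 0,"ax": 0,"ay": 0,"az": 0,"gripper": 0}
    - {"tx": 0.0019,"ty": 0.0006,"tz": 0,"ax": 0,"ay": 0,"az": 0,"gripper": 0}

```text
clock: 11.32
ee_pos: [0.5942, -0.0601, 0.0969]
ee_rot: [0.988, 0.155, -0.001, 0.0]
wrist_force: [-6.5, -0.4, 10.0]
width: -0.0003
grip_force: 5.4
```

Request:
send_rows:
  series:
    - {"tx": 0.001,"ty": 0.0003,"tz": 0,"ax": 0,"ay": 0,"az": 0,"gripper": 0}
    - {"tx": 0.001,"ty": 0.0003,"tz": 0,"ax": 0,"ay": 0,"az": 0,"gripper": 0}

```text
clock: 11.58
ee_pos: [0.5951, -0.0598, 0.0969]
ee_rot: [0.988, 0.155, -0.001, -0.0]
wrist_force: [-7.2, -0.7, 11.2]
width: -0.0004
grip_force: 5.4
```

Request:
send_rows:
  series:
    - {"tx": 0.001,"ty": 0.0003,"tz": 0,"ax": 0,"ay": 0,"az": 0,"gripper": 0}
    - {"tx": 0.001,"ty": 0.0003,"tz": 0,"ax": 0,"ay": 0,"az": 0,"gripper": 0}

```text
clock: 11.82
ee_pos: [0.5961, -0.0594, 0.0969]
ee_rot: [0.988, 0.155, -0.001, -0.0]
wrist_force: [-7.1, 0.6, 11.4]
width: 0.0003
grip_force: 5.5
```

Request:
send_rows:
  series:
    - {"tx": 0.001,"ty": 0.0003,"tz": 0,"ax": 0,"ay": 0,"az": 0,"gripper": 0}
    - {"tx": 0.001,"ty": 0.0003,"tz": 0,"ax": 0,"ay": 0,"az": 0,"gripper": 0}

```text
clock: 12.08
ee_pos: [0.5971, -0.0591, 0.0969]
ee_rot: [0.988, 0.155, -0.001, -0.0]
wrist_force: [-8.4, -0.0, 11.3]
width: -0.0
grip_force: 5.5
```

Request:
send_rows:
  series:
    - {"tx": 0.0005,"ty": 0.0002,"tz": 0,"ax": 0,"ay": 0,"az": 0,"gripper": 0}
    - {"tx": 0.0005,"ty": 0.0002,"tz": 0,"ax": 0,"ay": 0,"az": 0,"gripper": 0}

```text
clock: 12.32
ee_pos: [0.5975, -0.0589, 0.0969]
ee_rot: [0.988, 0.155, -0.001, -0.0]
wrist_force: [-7.6, 1.2, 11.7]
width: 0.0001
grip_force: 5.5
```

```bash
python3 - <<'E'
from h import *
for i in range(4):
    s=status.get_state(); print(s['clock'],s['wrist_force'].round(2)); grab_frame('wrist')
p,d=save('wrist','w3.png',crop=(170,90,180,150),s=4)
E
```

```text
12.325 [-7.56  1.24 11.7 ]
12.375 [-6.83  0.46 10.91]
12.425 [-7.52  0.66 11.03]
12.475 [-6.95 -0.37 10.44]
```

View pics/w3.png

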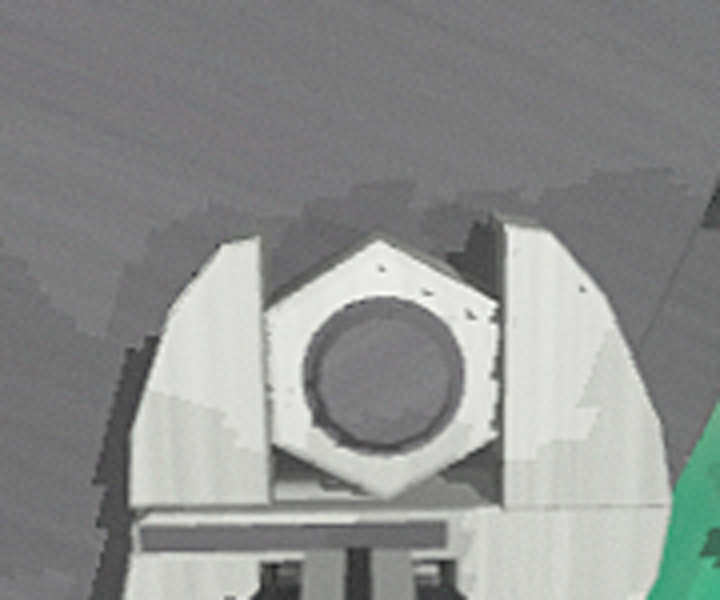

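Left jaw face touches the nut in the picture; on the right (x≈497–503) a sliver of ≤0.5 mm is left. Drag is still ≈6.8 N, so it is running free; continue.

Request:
send_rows:
  series:
    - {"tx": 0.001,"ty": 0.0003,"tz": 0,"ax": 0,"ay": 0,"az": 0,"gripper": 0}
    - {"tx": 0.0014,"ty": 0.0004,"tz": 0,"ax": 0,"ay": 0,"az": 0,"gripper": 0}
    - {"tx": 0.0014,"ty": 0.0004,"tz": 0,"ax": 0,"ay": 0,"az": 0,"gripper": 0}

```text
clock: 12.95
ee_pos: [0.5989, -0.0585, 0.0969]
ee_rot: [0.988, 0.155, -0.001, -0.0]
wrist_force: [-7.9, 0.7, 11.2]
width: -0.0002
grip_force: 5.6
```

```bash
cat > f.py <<'E'
from h import *
F=[]
for i in range(4):
    s=status.get_state(); F.append(s['wrist_force']); i<3 and grab_frame('wrist')
m=np.mean(F,0); print(s['clock'],m.round(2),'along u',m[0]*.951+m[1]*.309,s['ee_pos'].round(4))
E
python3 f.py
```

```text
13.1 [-7.85  0.44 10.93] along u -7.327883582772545 [ 0.5989 -0.0585  0.0969]
```

Request:
send_rows:
  series:
    - {"tx": 0.001,"ty": 0.0003,"tz": 0,"ax": 0,"ay": 0,"az": 0,"gripper": 0}
    - {"tx": 0.0014,"ty": 0.0004,"tz": 0,"ax": 0,"ay": 0,"az": 0,"gripper": 0}
    - {"tx": 0.0014,"ty": 0.0004,"tz": 0,"ax": 0,"ay": 0,"az": 0,"gripper": 0}

```text
clock: 13.48
ee_pos: [0.6002, -0.058, 0.0969]
ee_rot: [0.988, 0.155, -0.001, -0.0]
wrist_force: [-8.6, 0.7, 11.8]
width: -0.0002
grip_force: 5.7
```

```bash
python3 f.py
```

```text
13.625 [-7.7   0.57 11.64] along u -7.151386158195299 [ 0.6002 -0.058   0.0968]
```

Request:
send_rows:
  series:
    - {"tx": 0,"ty": 0,"tz": 0.005,"ax": 0,"ay": 0,"az": 0,"gripper": 0}
    - {"tx": 0,"ty": 0,"tz": 0.005,"ax": 0,"ay": 0,"az": 0,"gripper": 0}
    - {"tx": -0.008,"ty": -0.0026,"tz": 0.005,"ax": 0,"ay": 0,"az": 0,"gripper": 0}
    - {"tx": -0.0143,"ty": -0.0046,"tz": 0.005,"ax": 0,"ay": 0,"az": 0,"gripper": 0}
    - {"tx": -0.0143,"ty": -0.0046,"tz": 0.003,"ax": 0,"ay": 0,"az": 0,"gripper": 0}
    - {"tx": -0.0143,"ty": -0.0046,"tz": 0.0012,"ax": 0,"ay": 0,"az": 0,"gripper": 0}
    - {"tx": -0.0143,"ty": -0.0046,"tz": 0.0006,"ax": 0,"ay": 0,"az": 0,"gripper": 0}
    - {"tx": -0.0143,"ty": -0.0046,"tz": 0,"ax": 0,"ay": 0,"az": 0,"gripper": 0}
    - {"tx": -0.0143,"ty": -0.0046,"tz": 0,"ax": 0,"ay": 0,"az": 0,"gripper": 0}

```text
clock: 14.75
ee_pos: [0.587, -0.0629, 0.0969]
ee_rot: [0.988, 0.155, 0.0, 0.0]
wrist_force: [-3.8, -0.1, 8.3]
width: 0.0001
grip_force: 4.3
```

Request:
send_rows:
  series:
    - {"tx": 0.001,"ty": 0.0003,"tz": 0,"ax": 0,"ay": 0,"az": 0,"gripper": 0}
    - {"tx": 0.0019,"ty": 0.0006,"tz": 0,"ax": 0,"ay": 0,"az": 0,"gripper": 0}
    - {"tx": 0.0019,"ty": 0.0006,"tz": 0,"ax": 0,"ay": 0,"az": 0,"gripper": 0}

```text
clock: 15.12
ee_pos: [0.5881, -0.0625, 0.0969]
ee_rot: [0.988, 0.155, -0.001, 0.0]
wrist_force: [-7.9, -2.2, 11.2]
width: 0.0002
grip_force: 5.4
```

```bash
python3 f.py
```

```text
15.275 [-7.79 -1.83 10.65] along u -7.976513250087972 [ 0.5882 -0.0625  0.0969]
```

Request:
send_rows:
  series:
    - {"tx": 0.0005,"ty": 0.0002,"tz": 0,"ax": 0,"ay": 0,"az": 0,"gripper": 0}
    - {"tx": 0.001,"ty": 0.0003,"tz": 0,"ax": 0,"ay": 0,"az": 0,"gripper": 0}
    - {"tx": 0.001,"ty": 0.0003,"tz": 0,"ax": 0,"ay": 0,"az": 0,"gripper": 0}

```text
clock: 15.65
ee_pos: [0.589, -0.0622, 0.0969]
ee_rot: [0.988, 0.155, -0.001, 0.0]
wrist_force: [-7.8, -1.3, 11.3]
width: 0.0001
grip_force: 5.5
```

```bash
python3 f.py
```

```text
15.8 [-7.71 -1.6  11.08] along u -7.82587957112633 [ 0.589  -0.0622  0.0969]
```

Request:
send_rows:
  series:
    - {"tx": 0.0005,"ty": 0.0002,"tz": 0,"ax": 0,"ay": 0,"az": 0,"gripper": 0}
    - {"tx": 0.001,"ty": 0.0003,"tz": 0,"ax": 0,"ay": 0,"az": 0,"gripper": 0}
    - {"tx": 0.001,"ty": 0.0003,"tz": 0,"ax": 0,"ay": 0,"az": 0,"gripper": 0}

```text
clock: 16.18
ee_pos: [0.5899, -0.0619, 0.0969]
ee_rot: [0.988, 0.155, -0.001, 0.0]
wrist_force: [-8.6, -1.7, 11.0]
width: 0.0001
grip_force: 5.6
```

```bash
python3 f.py
```

```text
16.325 [-8.14 -1.64 11.08] along u -8.242555697220956 [ 0.5899 -0.0619  0.0969]
```

Request:
send_rows:
  series:
    - {"tx": 0.0005,"ty": 0.0002,"tz": 0,"ax": 0,"ay": 0,"az": 0,"gripper": 0}
    - {"tx": 0.001,"ty": 0.0003,"tz": 0,"ax": 0,"ay": 0,"az": 0,"gripper": 0}
    - {"tx": 0.001,"ty": 0.0003,"tz": 0,"ax": 0,"ay": 0,"az": 0,"gripper": 0}

```text
clock: 16.7
ee_pos: [0.5909, -0.0616, 0.0969]
ee_rot: [0.988, 0.155, -0.001, 0.0]
wrist_force: [-8.4, -1.4, 12.7]
width: 0.0003
grip_force: 5.7
```

```bash
python3 f.py
```

```text
16.85 [-8.48 -1.41 11.25] along u -8.503581799869378 [ 0.5909 -0.0616  0.0969]
```

Drag has risen to 8.5 N and stays there, which is in the snug window. I'm lifting off and checking with a close look.

Request:
send_rows:
  series:
    - {"tx": 0,"ty": 0,"tz": 0.01,"ax": 0,"ay": 0,"az": 0,"gripper": 0}
    - {"tx": -0.01,"ty": -0.003,"tz": 0.04,"ax": 0,"ay": 0,"az": 0,"gripper": 0}
    - {"tx": -0.02,"ty": -0.006,"tz": 0.06,"ax": 0,"ay": 0,"az": 0,"gripper": 0}
    - {"tx": -0.02,"ty": -0.006,"tz": 0.06,"ax": 0,"ay": 0,"az": 0,"gripper": 0}
    - {"tx": -0.02,"ty": -0.006,"tz": 0.06,"ax": 0,"ay": 0,"az": 0,"gripper": 0}

```text
clock: 17.48
ee_pos: [0.5716, -0.0672, 0.1553]
ee_rot: [0.988, 0.155, -0.0, -0.0]
wrist_force: [0.3, -0.4, -0.9]
width: -0.0002
grip_force: 0.0
```

```bash
python3 - <<'E'
from h import *
s=status.get_state();print(s['clock'],s['ee_pos'])
c=calibration('wrist');p,d=save('wrist','w4.png',crop=(190,80,160,150),s=4); np.save('w4c',c)
p,d=grab_frame('top'); np.save('t1p',p)
q=p[130:260,215:295,::-1]; q=cv2.resize(q,None,fx=4.6,fy=4.6,interpolation=cv2.INTER_CUBIC); cv2.imwrite('pics/t1.png',q)
E
```

```text
17.475 [ 0.57161235 -0.06723894  0.15529547]
```

View pics/w4.png

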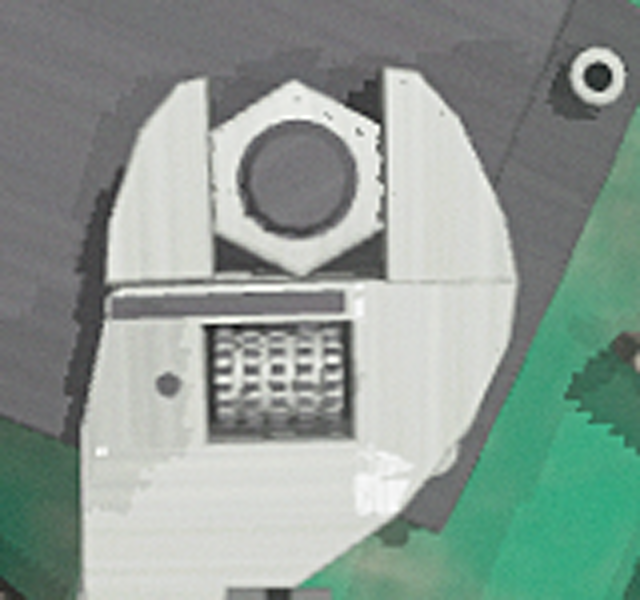

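The crop shows both jaw faces (x≈209 and ≈384) on the nut's flats with no gap, nut centre ≈(297,178). Next I measure the handle line.

```bash
python3 - <<'E'
from h import *
for f in ('t0p.npy','t1p.npy'):
    p=np.load(f); hsv=cv2.cvtColor(p,cv2.COLOR_RGB2HSV)
    P=[]
    for v in range(232,246):
        row=(hsv[v,240:266,1]<45)&(hsv[v,240:266,2]>140); x=np.where(row)[0]
        if len(x)>5: P.append(cast('top',240+(x.min()+x.max())/2,v,.0685)); 
    P=np.array(P); k=np.polyfit(P[:,0],P[:,1],1); print(f,len(P),k,'y at .463',np.polyval(k,.463),'at .628',np.polyval(k,.628), P[[0,-1],:2].round(4))
c=np.load('w4c.npy',allow_pickle=True).item()
g=lambda u,v,z: cast('wrist',u/4+190,v/4+80,z,c)
n=g(297,178,.072);print('nut',n,'worm',g(280,383,.075))
a=g(386,90,.072)-g(387,275,.072);print(np.degrees(np.arctan2(a[1],a[0])))
a=g(107,284,.072)-g(515,281,.072);print(np.degrees(np.arctan2(a[1],a[0]))-90)
E
```

```text
t0p.npy 14 [ 0.06806463 -0.07956045] y at .463 -0.04804652501542 at .628 -0.03681586084500609 [[ 0.452  -0.0487]
 [ 0.4229 -0.0481]]
t1p.npy 14 [ 0.01899311 -0.05391061] y at .463 -0.04511680064399439 at .628 -0.041982937477778065 [[ 0.452  -0.0453]
 [ 0.4228 -0.0459]]
nut [ 0.6279742  -0.05288439  0.072     ] worm [ 0.59372717 -0.06092234  0.075     ]
18.86207619195482
18.47187883179133
```

Request:
send_rows:
  series:
    - {"tx": -0.04,"ty": 0.007,"tz": 0,"ax": 0,"ay": 0,"az": -0.12,"gripper": 42}
    - {"tx": -0.08,"ty": 0.015,"tz": 0,"ax": 0,"ay": 0,"az": -0.24,"gripper": 42}
    - {"tx": -0.1086,"ty": 0.0217,"tz": 0,"ax": 0,"ay": 0,"az": -0.35,"gripper": 42}
    - {"tx": -0.1086,"ty": 0.0217,"tz": 0,"ax": 0,"ay": 0,"az": -0.35,"gripper": 42}
    - {"tx": -0.1086,"ty": 0.0217,"tz": 0,"ax": 0,"ay": 0,"az": -0.35,"gripper": 42}

```text
clock: 18.2
ee_pos: [0.464, -0.0459, 0.1559]
ee_rot: [1.0, -0.018, 0.0, 0.0]
wrist_force: [-0.4, -0.1, 0.5]
width: 0.036
grip_force: 0.0
```

```bash
python3 - <<'E'
from h import *
save('wrist','w5.png',s=1.4)
E
```

```text
(no output)
```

View pics/w5.png

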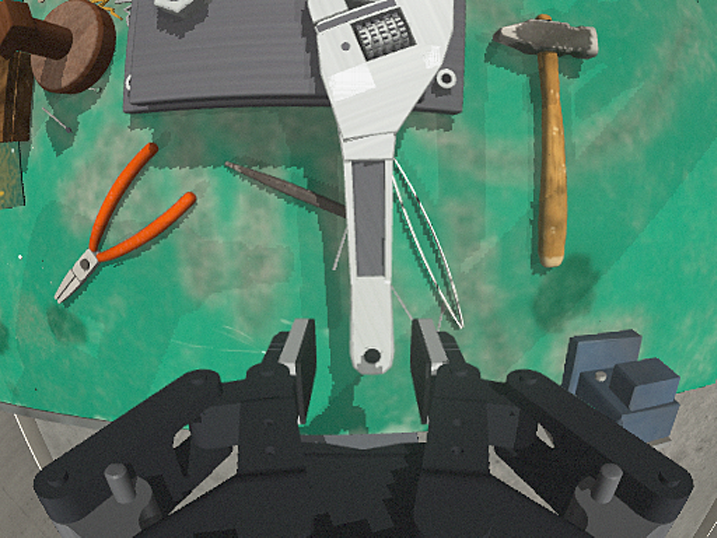

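The handle lies centred between the open pads (pads at x≈305 and ≈425, handle end ≈372), with everything below it low. Descend to straddle it.

Request:
send_rows:
  series:
    - {"tx": 0,"ty": 0,"tz": -0.04,"ax": 0,"ay": 0,"az": 0,"gripper": 42}
    - {"tx": 0,"ty": 0,"tz": -0.07,"ax": 0,"ay": 0,"az": 0,"gripper": 42}
    - {"tx": 0,"ty": 0,"tz": -0.082,"ax": 0,"ay": 0,"az": 0,"gripper": 42}
    - {"tx": 0,"ty": 0,"tz": -0.082,"ax": 0,"ay": 0,"az": 0,"gripper": 42}

```text
clock: 18.75
ee_pos: [0.4635, -0.0458, 0.0737]
ee_rot: [1.0, -0.019, -0.0, -0.0]
wrist_force: [0.7, -0.0, 0.0]
width: 0.0358
grip_force: 0.0
```

Request:
send_rows:
  series:
    - {"tx": 0.0006,"ty": 0.009,"tz": 0,"ax": 0,"ay": 0,"az": 0,"gripper": 42}
    - {"tx": 0.0017,"ty": 0.018,"tz": 0,"ax": 0,"ay": 0,"az": -0.055,"gripper": 42}
    - {"tx": 0.0034,"ty": 0.0269,"tz": 0,"ax": 0,"ay": 0,"az": -0.11,"gripper": 42}
    - {"tx": 0.0055,"ty": 0.0357,"tz": 0,"ax": 0,"ay": 0,"az": -0.165,"gripper": 42}
    - {"tx": 0.0055,"ty": 0.0357,"tz": 0,"ax": 0,"ay": 0,"az": -0.165,"gripper": 42}

```text
clock: 19.38
ee_pos: [0.469, -0.0094, 0.0748]
ee_rot: [0.995, -0.101, 0.001, 0.0]
wrist_force: [-0.3, -0.2, -0.6]
width: 0.0361
grip_force: 0.5
```

```bash
python3 - <<'E'
from h import *
save('wrist','w6.png',s=1.4)
E
```

```text
(no output)
```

View pics/w6.png

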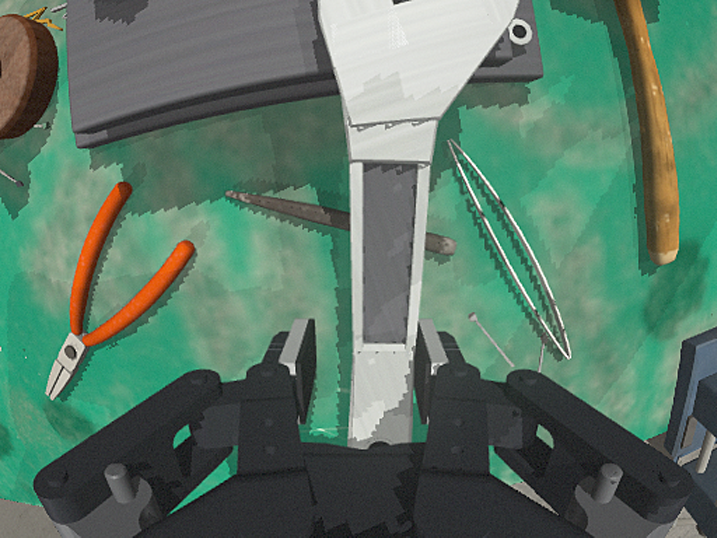

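The handle rests against the right-hand pad (x≈420) and has swung about 10°; the other tools are undisturbed. Continue the arc.

Request:
send_rows:
  series:
    - {"tx": 0.0025,"ty": 0.0087,"tz": 0,"ax": 0,"ay": 0,"az": -0.055,"gripper": 42}
    - {"tx": 0.0056,"ty": 0.0172,"tz": 0,"ax": 0,"ay": 0,"az": -0.11,"gripper": 42}
    - {"tx": 0.0091,"ty": 0.0255,"tz": 0,"ax": 0,"ay": 0,"az": -0.165,"gripper": 42}
    - {"tx": 0.013,"ty": 0.0337,"tz": 0,"ax": 0,"ay": 0,"az": -0.22,"gripper": 42}
    - {"tx": 0.0174,"ty": 0.0416,"tz": 0,"ax": 0,"ay": 0,"az": -0.275,"gripper": 42}
    - {"tx": 0.0223,"ty": 0.0492,"tz": 0,"ax": 0,"ay": 0,"az": -0.335,"gripper": 42}
    - {"tx": 0.0223,"ty": 0.0492,"tz": 0,"ax": 0,"ay": 0,"az": -0.335,"gripper": 42}
    - {"tx": 0.0223,"ty": 0.0492,"tz": 0,"ax": 0,"ay": 0,"az": -0.335,"gripper": 42}

```text
clock: 20.42
ee_pos: [0.491, 0.0391, 0.0743]
ee_rot: [0.964, -0.265, 0.0, -0.0]
wrist_force: [-0.1, -1.2, -0.3]
width: 0.0359
grip_force: 0.3
```

Request:
send_rows:
  series:
    - {"tx": -0.002,"ty": -0.005,"tz": 0,"ax": 0,"ay": 0,"az": 0,"gripper": 42}
    - {"tx": -0.002,"ty": -0.005,"tz": 0,"ax": 0,"ay": 0,"az": 0,"gripper": 42}
    - {"tx": -0.002,"ty": -0.005,"tz": 0.04,"ax": 0,"ay": 0,"az": 0,"gripper": 42}
    - {"tx": -0.002,"ty": -0.005,"tz": 0.09,"ax": 0,"ay": 0,"az": 0,"gripper": 42}
    - {"tx": -0.05,"ty": -0.08,"tz": 0.1,"ax": 0,"ay": 0,"az": 0,"gripper": 42}
    - {"tx": -0.08,"ty": -0.13,"tz": 0.12,"ax": 0,"ay": 0,"az": 0,"gripper": 42}
    - {"tx": -0.08,"ty": -0.13,"tz": 0.12,"ax": 0,"ay": 0,"az": 0,"gripper": 42}

```text
clock: 21.3
ee_pos: [0.4097, -0.0926, 0.1948]
ee_rot: [0.964, -0.267, 0.001, 0.0]
wrist_force: [-0.1, -0.0, 0.4]
width: 0.0359
grip_force: 0.0
```

```bash
python3 - <<'E'
from h import *
s=status.get_state();print(s['clock'],s['ee_pos'])
p,d=grab_frame('top'); cv2.imwrite('pics/t2.png',cv2.resize(p[120:262,150:340,::-1],None,fx=4,fy=4,interpolation=cv2.INTER_CUBIC))
E
```

```text
21.3 [ 0.40972129 -0.0925564   0.19483752]
```

View pics/t2.png

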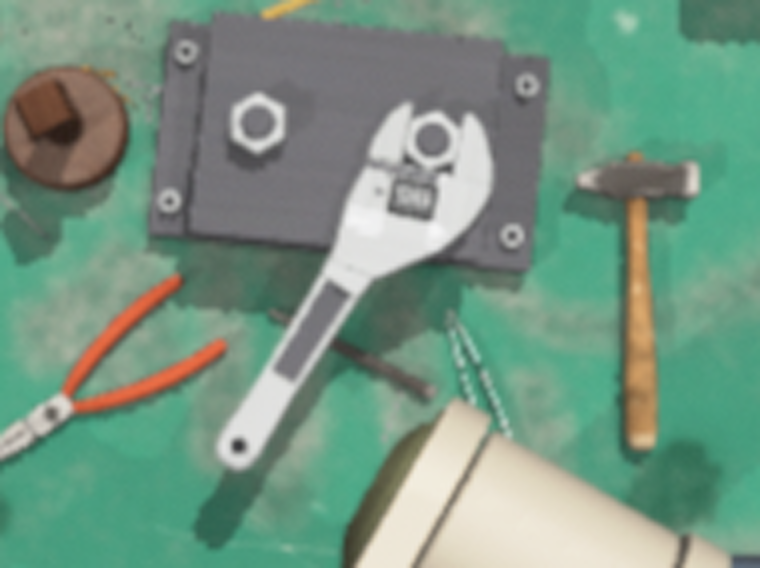

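The wrench has swung left and still encloses the nut (≈(433,139)), with its handle hole at ≈(238,445). The arm is clear and the tools haven't moved.

```bash
python3 - <<'E'
from h import *
a=lambda u,v,z: cast('top',150+u/4,120+v/4,z)
n=a(433,139,.072);h=a(238,445,.0685);w=a(411,199,.074)
n0=cast('top',215+198/4.6,130+115/4.6,.072);h0=cast('top',215+176/4.6,130+531/4.6,.0685)
A=lambda e:np.degrees(np.arctan2(e[1],e[0]))%360
print(n,h,w,A(h-n),A(h0-n0),A(w-n),'expected worm angle',A(h-n)+13.7, np.linalg.norm((w-n)[:2]))
E
```

```text
[ 0.62713167 -0.05509213  0.072     ] [0.45190511 0.05158053 0.0685    ] [ 0.59241155 -0.04326776  0.074     ] 148.66820156017016 178.03426866967388 161.1930798900249 expected worm angle 162.36820156017015 0.03667836892276742
```

Turned about 29°, and the worm–nut distance of 36.7 mm is right. Handing in.

```bash
python3 -c "
from rig import ticket
print(ticket.finish_job())"
```

```text
the job is handed in; nothing more can be done
None
```

The job is handed in, but no verdict came back: the jaw was rolled in until the worm dragged at about 8.5 N (snug), the nut was then turned about 29° clockwise as measured in the top view, the wrench was left lying on it, and the tools around it look undisturbed.

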